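# Clamp the burnisher in the bench collet

## Robot

A 6-joint arm with a two-finger parallel gripper is mounted at the origin on a cart in front of the work surface, level with it; the furniture and walls round the work are solid. World frame = base frame: x ahead of the robot, y to its left, z up, the work surface at z = 0. Lengths are in mm, angles in rad, forces in N, time in s.
With the tool pointing down it reaches from about 200 to 875 mm from the base axis. Payload 3.4 kg.
Tool frame: the origin (TCP) lies midway between the tips of the shut fingers; the grasp point (between the pads) lies 19 mm behind it (r.hold_point_z is the distance from the TCP to the grasp point, in mm); z points along the fingers, y is the direction in which the jaws open and shut (so a half turn about z gives the same grasp; the last joint's range is limited). The gripper opens to 94 mm and grips with 3 to 60 N. Pads are 16 mm wide; open, the fingers measure 119 mm over their backs; the gripper's body (75 mm by 177 mm) begins 78 mm behind the grasp point.
Start: joints at [-1.241, 0.276, 1.505, -0, 1.361, -0.121], TCP at [250.524, -517.594, 205.493] pointing down, gripper open.
Joint ranges: [-2.89, 2.89], [-0.75, 2.08], [0.22, 2.7], [-1.18, 4.32], [0.11, 2.71], [-2.7, 2.7]. Speed limits (rad/s): [2.57, 2.57, 3.14, 3.14, 3.14, 3.14].

## Interface

Orientations are given as a unit quaternion [w, x, y, z].
In Python, from bench import r, capture, masks_of, mark_of gives the robot as it stands.
- The arm moves only by the tool send_rows, never from a script. Its argument "moves" is text: rows parted by semicolons, each of 7 numbers parted by spaces: the finger opening in m, from 0 to 0.094, then the shift along the tool's x, y, z in m, then the turn, a rotation vector about the tool's x, y, z in degrees. A call has exactly 10 rows; each row shifts and turns the pose as measured when the row begins, along the tool's axes as they then stand; what a row does not reach is not made up. A row lasts 1/8 s, in which the tool goes at most 62.5 mm and 10.7 degrees, less where a joint would pass 70% of its speed; a pose out of reach is approached as far as the arm can. A call with a gripper value outside its range is refused whole. The fingers move at their own pace and stop on an object; the grip force is fixed at half the most. Time passes only in rows, so rows that do not move let the fingers close, or fill a call up. It gives the time, the measured TCP pose, the force and the opening at its end, in the units of the state.
- r.get_state(): the state, without advancing time (a new reading comes with each control period).
- capture(name): name is "scene" or "top" or "wrist"; returns a dict with "color" (400x640x3 uint8, blue, green, red), "mtx" (3x3 intrinsics, pixels), "view" (4x4, takes a point from world to camera coordinates). Camera axes: x right, y up, looking along -z (the intrinsics and any distortion apply to the point x, -y, -z); pixel columns grow to the right and rows downward; lengths in mm; the calibration is good to about 2 mm. The wrist camera is an equidistant fisheye: a pixel r from the principal point sees the ray r / f radians off the axis. A picture is of the moment at which its call begins. There is no depth.
- r.hand_in(): hands the job in, once; it reports no verdict.
Trained networks look in a picture, given as the dict that the camera call returned (one of the last four; its "shot" number tells which), for a name from the list of things; names that differ only in an ending like _2 or _b are one class to them, and where a whole thing is asked for, a point or a joint stands for the part that bears it (a point fixed in the world has none). Each returns a list of dicts, best first, with "score" (0 to 1); they miss things now and then, are a little off and sometimes report something else, mostly with a low value. They report only what shows in the picture. A call takes as long as a camera call.
- masks_of(name, picture): "mask" (400x640 bool, what is visible of it).
- mark_of(name, picture): "centre" ([x, y, z] in mm, in world coordinates, good to about 4 mm: a listed point, or the origin of a listed thing).
The state is a dict: "time": time; "qpos": joint angles; "joint_vel": joint speeds; "effort": joint torques, N m; "tool_pos": TCP position; "tcp_rot": TCP orientation; "contact_force": force on the tool from outside, world axes, zero at the start; "ft_torque": the same for the moment, N m; "finger_gap": opening from 0.0 (shut) to 1.0 (fully open).
Only numpy, scipy, OpenCV 4.12 (cv2) and the standard library are available. Lean on these libraries where they do the work, as an engineer would, in place of code of your own. Each camera call takes 0.05 s, during which the arm holds its last target.

## Task

Take the round-nosed burnisher bit out of the wooden rack and set its shank gently into the upright bench collet until it rests on the bottom of the bore. Then turn the knurled nut clockwise, as far as it takes, until the jaws grip the shank firmly, without overtightening, and let go. Leave the pointed bit in its rack and the cork block and the little tin where they are.

Things in the scene. Friction and masses are not known exactly. Their poses are not given: they have to be found in the camera images.
- burnisher_head (a point): centre of the head of the burnisher, a round steel bit standing upright in one of the rack's two holes (either one): below, a shank 10 mm thick and 40 mm long; above, a cylindrical head 13 mm thick and 30 mm long with a rounded-off top. This point is on the axis, 55 mm above the lower end, 15 mm below the top. z up. Grasp the head across, from above; its plain cylinder is 24 mm long.
- burnisher_end (a point): centre of the lower end of the burnisher's shank (chamfered over 3 mm), on its axis, 55 mm below burnisher_head
- scriber_head (a point): on the axis of the other bit, the pointed scriber, 55 mm above its lower end: same shank and same 13 mm collar, but the head tapers to a sharp point, 80 mm long in all. It stands in the rack's other hole and stays there.
- rack: fixed wooden rack block, 50 mm (x) by 110 mm (y) by 36 mm high; origin at the centre of its underside. Two blind holes on its y axis at y = -30 and +30 mm, 11.5 mm wide, 30 mm deep, so a bit's head starts 10 mm above the rack's top.
- bore_mouth (a point): centre of the mouth of the collet's vertical bore, 75 mm above the table. The bore is 12 mm wide with a 2 mm chamfer at the mouth, 35 mm deep to its floor. When the bit is home its head starts 5 mm above the mouth and its top is 35 mm above it, on the axis of the nut.
- bore_floor (a point): centre of the floor of the bore, 35 mm straight below bore_mouth. z up.
- collet: the upright steel bench collet (fixed; round foot 88 mm wide and 16 mm high, column 40 mm wide, 75 mm high in all) with its nut; origin at the centre of the underside of its foot, z up
- nut_top (a point): centre of the top face of the round knurled steel nut, on the bore's axis, 2 mm below bore_mouth. Nut 46 mm in diameter, 23 mm high; it turns about the vertical axis, does not rise or sink, and stays where it is left. Clockwise from above tightens. It starts loose by an unknown amount: 0.3 to 1.7 rad of turning before the jaws touch the shank.
- jaw_1: one of three brass jaws hidden in the nut, middle 57 mm above the table. Turned slowly the nut runs free at about 0.30 Nm (a standing reading may be lower); once the jaws touch the shank each presses 40 N more per radian and the torque rises 0.24 Nm per radian. Firm: 0.12 to 0.22 Nm above free turning (20 to 38 N a jaw); aim for 0.16 above. Over 45 N is overtight; no end stop before that.
- jaw_2: second jaw, 120 degrees round from the first
- jaw_3: third jaw, 240 degrees round from the first
- burnisher: the burnisher bit itself; origin at the centre of its lower end, z up along its axis
- scriber: the pointed bit; origin at the centre of its lower end
- block: bystander: loose cork sanding block 40x70x24 mm, origin under its centre
- dipper: bystander: loose small round tin, 60 mm wide and 33 mm high, origin under its centre

How it is judged (in metres and radians):
On the way, in this order (a step that is already met when the one before it is completed fails the run):
1. the burnisher's shank stands on the floor of the collet's bore, not yet gripped (z of burnisher_end in the frame of bore_floor below 0.003 m and horizontal distance between burnisher_end and bore_floor below 0.004 m and contact force between burnisher and jaw_1 below 8 N), for 0.2 s.
2. all three jaws press the shank with at least 12 N (contact force between burnisher and jaw_1 above 12 N and contact force between burnisher and jaw_2 above 12 N and contact force between burnisher and jaw_3 above 12 N), for 0.2 s.
At the end, for the whole second after the job is handed in: the burnisher stands at rest in the collet, its lower end within 3 mm of the bore's floor in height and 3 mm of its axis, tilted less than 0.06 rad, and each of the three jaws presses its shank with more than 12 N (all of step 2 and z of burnisher_end in the frame of bore_floor below 0.003 m and horizontal distance between burnisher_end and bore_floor below 0.003 m and angle between burnisher's own z axis and vertical below 0.06 rad and linear speed of burnisher below 0.01 m/s); the robot touches nothing.
It fails at once if the nut is overtightened: a jaw presses the shank with more than 45 N (contact force between burnisher and jaw_1 above 45 N or contact force between burnisher and jaw_2 above 45 N or contact force between burnisher and jaw_3 above 45 N).
It fails at once if the bit is pressed against the collet with more than 25 N (contact force between burnisher and collet above 25 N).
It fails at once if the pointed bit is moved by more than 15 mm (distance of scriber from where it was at the start of the episode above 0.015 m).
It fails at once if the cork block or the tin is moved by more than 20 mm (distance of any of block, dipper from where it was at the start of the episode above 0.02 m).
It also fails if it takes over 72 s, if anything falls off the work surface, if the arm or the gripper's body presses on something with over 40 N, if the wrist force passes 120 N, or if a joint passes its speed limit or range.

## Working session

There is one attempt and no reset: what is moved stays moved. The work goes in short steps, Python scripts to look and compute and a tool call to move; the robot and the scene stay as the last step left them, time stands still between calls to the robot, and variables do not carry over. Pictures are saved under pics/ and viewed, and the job is handed in when it is done.

Besides the shell and the picture viewer there is one more tool, called after "Call:" by a JSON object that holds its "api" and its "payload". send_rows: Moves the arm, as the interface text tells. Its arguments: {"type":"object","properties":{"moves":{"type":"string"}},"required":["moves"]}

```bash
mkdir -p pics; ls; python3 - <<'E'
from bench import r, capture, masks_of, mark_of
import cv2
s=r.get_state(); print(s)
for n in ["scene","top"]:
    p=capture(n); cv2.imwrite(f"pics/{n}0.png",p["color"]); print(n,p["mtx"].tolist(),p["view"].round(4).tolist(),[k for k in p])
    for t in ["burnisher_head","scriber_head","bore_mouth","nut_top","rack","collet","block","dipper"]:
        print(t,[(round(m["score"],2),[round(float(c),1) for c in m["centre"]]) for m in mark_of(t,p)[:2]])
E
```

```text
pics
{'time': 0.0, 'qpos': array([-1.24103771e+00,  2.76575439e-01,  1.50609390e+00, -3.62370294e-06,
        1.36067219e+00, -1.21008669e-01]), 'joint_vel': array([-0.00095257,  0.00061515, -0.00147167,  0.0004974 , -0.00214814,
        0.0005753 ]), 'effort': array([ 2.42001959e-03, -4.04567492e+01, -2.37228405e+01,  7.02430308e-02,
        3.43528215e-02, -1.36432227e-04]), 'tool_pos': array([ 250.3138298 , -517.05020386,  204.63151467]), 'tcp_rot': array([-8.69492832e-04,  9.74707984e-01,  2.23480604e-01, -9.28656580e-05]), 'contact_force': array([ 0.23282672, -0.16328609, -0.00868535]), 'ft_torque': array([-0.00057475,  0.01684892,  0.03442533]), 'finger_gap': 0.998745297790362}
scene [[456.8988408087115, 0.0, 314.82824885494637], [0.0, 456.8988408087115, 198.15724584577995], [0.0, 0.0, 1.0]] [[-0.9127, -0.4086, -0.003, 318.1128], [0.3088, -0.6945, 0.6498, -393.909], [-0.2676, 0.5922, 0.7601, -621.321], [0.0, 0.0, 0.0, 1.0]] ['color', 'mtx', 'view', 'shot']
burnisher_head [(0.56, [503.3, -334.2, 63.0])]
scriber_head [(0.57, [496.6, -392.6, 60.2])]
bore_mouth [(0.89, [480.2, -152
[... 293 characters left out ...]
5186685454111, 196.0317073677182], [0.0, 0.0, 1.0]] [[-0.0096, -0.9999, -0.006, -256.0292], [0.994, -0.0102, 0.1085, -507.3182], [-0.1085, -0.0049, 0.9941, -914.4326], [0.0, 0.0, 0.0, 1.0]] ['color', 'mtx', 'view', 'shot']
burnisher_head [(0.52, [502.4, -337.8, 56.1])]
scriber_head [(0.59, [496.9, -391.5, 60.1]), (0.54, [477.5, -153.1, 77.9])]
bore_mouth [(0.86, [476.6, -151.8, 77.5])]
nut_top [(0.54, [478.2, -156.8, 74.1]), (0.26, [477.7, -154.6, -0.6])]
rack [(0.69, [499.8, -362.2, 1.5]), (0.18, [498.9, -335.2, 3.7])]
collet [(0.62, [479.1, -156.0, 0.0]), (0.47, [498.3, -361.9, 4.2])]
block [(0.96, [382.9, -257.3, 0.8]), (0.45, [610.9, -278.9, -2.8])]
dipper [(0.61, [610.1, -277.1, -0.5])]
```

View pics/scene0.png

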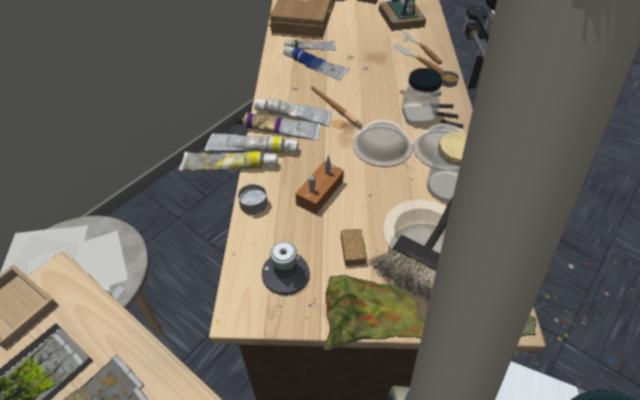

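View pics/top0.png

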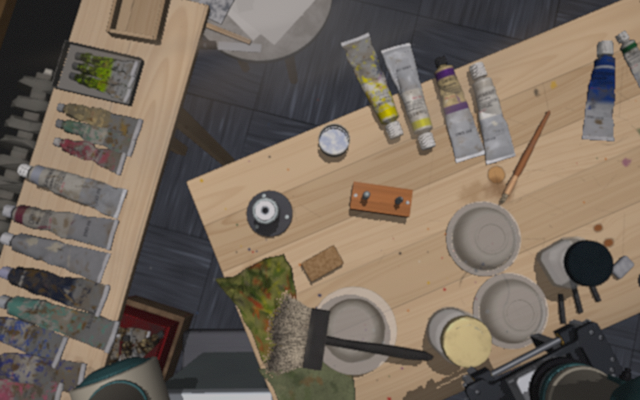

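```bash
cat > h.py <<'E'
from bench import r, capture, masks_of, mark_of
import numpy as np, cv2
from scipy.spatial.transform import Rotation as R
def rot(s): q=np.array(s["tcp_rot"]); return R.from_quat([q[1],q[2],q[3],q[0]])
def tgtR(yaw): # tool y axis heading yaw deg in world, z down
    a=np.radians(yaw); y=np.array([np.cos(a),np.sin(a),0]); z=np.array([0,0,-1.]); x=np.cross(y,z)
    return R.from_matrix(np.stack([x,y,z],1))
def yaw(s): y=rot(s).as_matrix()[:,1]; return np.degrees(np.arctan2(y[1],y[0]))
def plan(target,yawd,n,gap,s=None):
    s=s or r.get_state(); p=np.array(s["tool_pos"]); R0=rot(s); R1=tgtR(yawd)
    rv=(R0.inv()*R1).as_rotvec()/n; d=(np.array(target)-p)/n; rows=[]
    for i in range(n):
        Ri=R0*R.from_rotvec(rv*i); t=Ri.inv().apply(d)/1000
        rows.append(" ".join([f"{gap:g}"]+[f"{v:.4f}" for v in t]+[f"{v:.2f}" for v in np.degrees(rv)]))
    print("; ".join(rows))
def st():
    s=r.get_state(); print("t",round(s["time"],2),"pos",np.round(s["tool_pos"],1),"yaw",round(yaw(s),2),"tilt",np.round(rot(s).as_matrix()[:2,2],4),"F",np.round(s["contact_force"],2),"M",np.round(s["ft_torque"],3),"gap",round(s["finger_gap"]*94,1),"q",np.round(s["qpos"],3)); return s
def ray(cam,uv,p):
    K=p["mtx"]; x=(uv[0]-K[0,2])/K[0,0]; y=(uv[1]-K[1,2])/K[1,1]
    if cam=="wrist":
        th=np.hypot(x,y); k=np.sin(th)/th if th>1e-9 else 1; d=np.array([x*k,y*k,np.cos(th)])
    else: d=np.array([x,y,1.])
    d=d*[1,-1,-1]; V=p["view"]; o=-V[:3,:3].T@V[:3,3]; d=V[:3,:3].T@d
    return o,d/np.linalg.norm(d)
def proj(cam,P,p):
    V=p["view"];c=(V[:3,:3]@np.asarray(P,float)+V[:3,3])*[1,-1,-1]; K=p["mtx"]
    if cam=="wrist":
        rr=np.hypot(c[0],c[1]); th=np.arctan2(rr,c[2]); k=th/rr if rr>1e-9 else 1/c[2]; x,y=c[0]*k,c[1]*k
    else: x,y=c[0]/c[2],c[1]/c[2]
    return np.array([K[0,0]*x+K[0,2],K[1,1]*y+K[1,2]])
def tri(rays):
    A=0;b=0
    for o,d in rays: M=np.eye(3)-np.outer(d,d); A=A+M; b=b+M@o
    X=np.linalg.solve(A,b); return X,[np.linalg.norm((np.eye(3)-np.outer(d,d))@(X-o)) for o,d in rays]
E
python3 - <<'E'
from h import *
st(); plan([500,-300,240],0,10,0.08)
E
```

```text
t 0.9 pos [ 250.5 -517.6  205.5] yaw -64.17 tilt [ 0.     -0.0002] F [-0.4   0.45 -0.94] M [0.012 0.061 0.021] gap 93.8 q [-1.241  0.276  1.505 -0.     1.361 -0.121]
0.08 0.0319 -0.0087 -0.0035 0.00 0.00 -6.42; 0.08 0.0327 -0.0051 -0.0035 0.00 0.00 -6.42; 0.08 0.0331 -0.0014 -0.0035 0.00 0.00 -6.42; 0.08 0.0330 0.0023 -0.0035 0.00 0.00 -6.42; 0.08 0.0326 0.0060 -0.0035 0.00 0.00 -6.42; 0.08 0.0317 0.0096 -0.0034 0.00 0.00 -6.42; 0.08 0.0304 0.0131 -0.0034 0.00 0.00 -6.42; 0.08 0.0288 0.0164 -0.0034 0.00 0.00 -6.42; 0.08 0.0268 0.0195 -0.0034 0.00 0.00 -6.42; 0.08 0.0244 0.0224 -0.0034 0.00 0.00 -6.42
```

Call:
{"api": "send_rows", "payload": {"moves": "0.08 0.032 -0.009 -0.0035 0 0 -6.4; 0.08 0.033 -0.005 -0.0035 0 0 -6.4; 0.08 0.033 -0.001 -0.0035 0 0 -6.4; 0.08 0.033 0.002 -0.0035 0 0 -6.4; 0.08 0.033 0.006 -0.0035 0 0 -6.4; 0.08 0.032 0.010 -0.0035 0 0 -6.4; 0.08 0.030 0.013 -0.0035 0 0 -6.4; 0.08 0.029 0.016 -0.0035 0 0 -6.4; 0.08 0.027 0.020 -0.0035 0 0 -6.4; 0.08 0.024 0.022 -0.0035 0 0 -6.4"}}

```text
time: 2.15
tool_pos: [503.9, -291.7, 241.3]
tcp_rot: [0.001, 0.697, 0.717, -0.0]
contact_force: [0.6, 0.8, -0.3]
finger_gap: 0.851
```

```bash
python3 - <<'E'
from h import *
st()
p=capture("wrist"); cv2.imwrite("pics/w1.png",p["color"]); print(p["mtx"].tolist())
V=p["view"]; print("cam",-V[:3,:3].T@V[:3,3])
for t in ["burnisher_head","scriber_head","bore_mouth","nut_top","rack"]:
    print(t,[(round(m["score"],2),[round(float(c),1) for c in m["centre"]]) for m in mark_of(t,p)[:2]])
st()
E
```

```text
t 2.15 pos [ 503.9 -291.7  241.3] yaw 1.67 tilt [ 0.0007 -0.0015] F [ 0.57  0.83 -0.28] M [-0.064 -0.06  -0.005] gap 80.0 q [-6.440e-01  2.690e-01  1.427e+00 -1.000e-03  1.445e+00 -6.730e-01]
[[309.70691628693146, 0.0, 316.4650840518983], [0.0, 309.70691628693146, 192.21559724473525], [0.0, 0.0, 1.0]]
cam [ 500.98071084 -206.45125387  420.46498068]
burnisher_head [(0.56, [501.1, -329.5, 60.3])]
scriber_head [(0.6, [496.3, -391.9, 58.2])]
bore_mouth [(0.94, [478.4, -155.1, 74.7])]
nut_top [(0.91, [480.1, -152.7, 73.6])]
rack [(0.67, [502.9, -363.5, 3.3])]
t 2.45 pos [ 502.2 -293.2  241. ] yaw 1.36 tilt [-0.0004 -0.0016] F [-1.02  0.19  0.13] M [-0.032 -0.062  0.027] gap 80.1 q [-0.647  0.268  1.428 -0.002  1.445 -0.671]
```

View pics/w1.png

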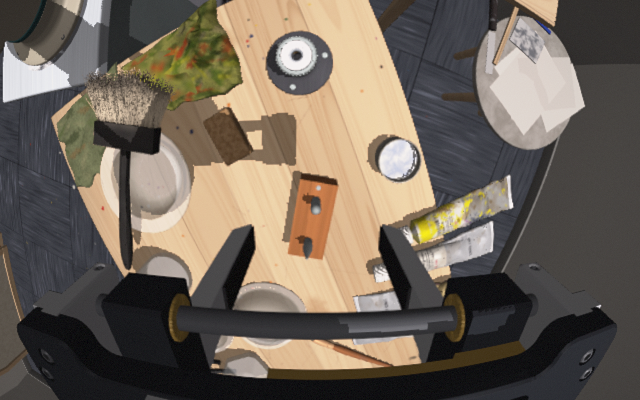

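```bash
python3 - <<'E'
from h import *
w=cv2.imread("pics/w1.png");s=cv2.imread("pics/scene0.png");t=cv2.imread("pics/top0.png")
def crop(im,u,v): return cv2.resize(im[v-33:v+33,u-33:u+33],(396,396),interpolation=cv2.INTER_CUBIC)[:290*1+106]
a=np.hstack([crop(w,315,215),crop(w,297,58)]); b=np.hstack([crop(s,318,180),crop(s,285,258)]);c=np.hstack([crop(t,380,200),crop(t,265,210)])
for n,i in zip("abc",(a,b,c)): cv2.imwrite(f"pics/z{n}.png",i)
E
```

```text
(no output)
```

View pics/za.png

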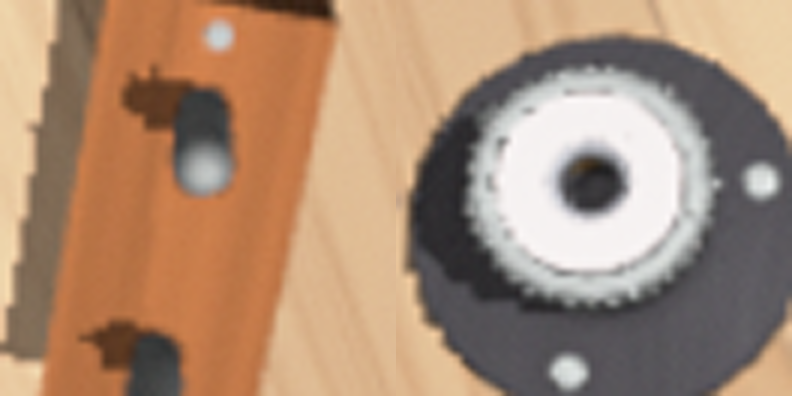

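View pics/zb.png

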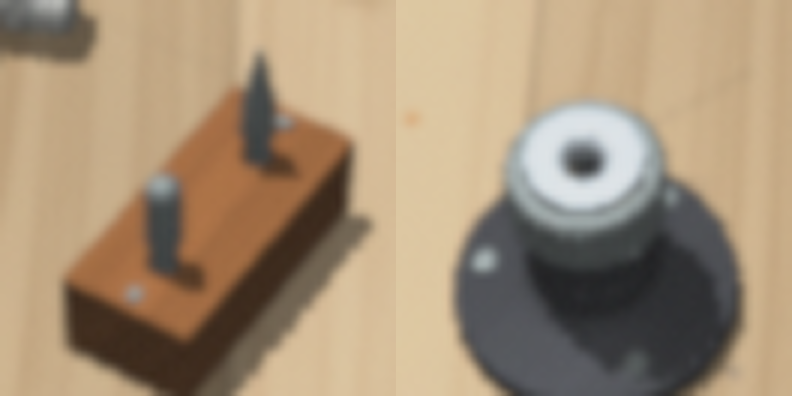

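View pics/zc.png

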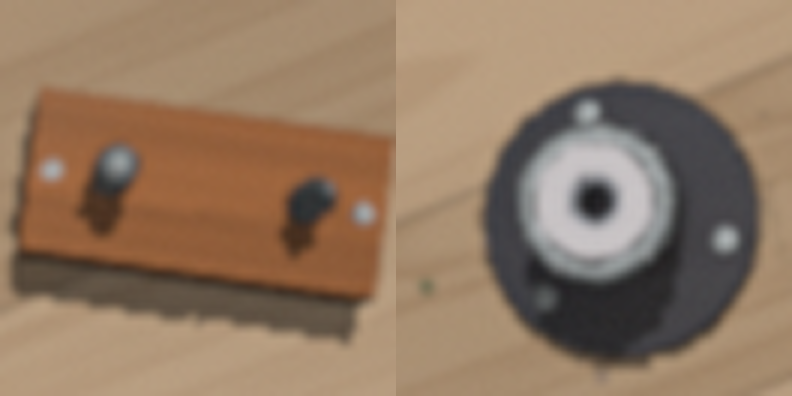

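```bash
python3 - <<'E'
from h import *
st()
import pickle
p={n:capture(n) for n in ["scene","top","wrist"]}
# same arm pose as w1 within settle: only use views (scene/top static)
pk={"burn":{"scene":(311.8,177.4),"top":(366.8,193.3)},"bore":{"scene":(282.9,250.9),"top":(264.8,209.9)}}
for k,v in pk.items():
    X,e=tri([ray(c,uv,p[c]) for c,uv in v.items()]); print(k,X.round(1),np.round(e,2), "wrist reproj now",proj("wrist",X,p["wrist"]).round(1))
cv2.imwrite("pics/w2.png",p["wrist"]["color"])
def crop(im,u,v): return cv2.resize(im[v-33:v+33,u-33:u+33],(396,396),interpolation=cv2.INTER_CUBIC)
w=p["wrist"]["color"]; cv2.imwrite("pics/zd.png",np.hstack([crop(w,315,215),crop(w,297,58)]))
for n,Xs in {"burn":[(500,-335,91)],"bore":[(478,-154,75)]}.items(): print(n,[proj("wrist",X,p["wrist"]).round(1) for X in Xs])
st()
E
```

```text
t 2.45 pos [ 502.2 -293.2  241. ] yaw 1.36 tilt [-0.0004 -0.0016] F [-1.02  0.19  0.13] M [-0.032 -0.062  0.027] gap 80.1 q [-0.647  0.268  1.428 -0.002  1.445 -0.671]
burn [ 504.4 -334.9   71.4] [0.41 0.41] wrist reproj now [318.1 209.4]
bore [ 476.9 -155.    74.5] [0.78 0.78] wrist reproj now [296.9  53.8]
burn [array([314.3, 215.2])]
bore [array([297.9,  52.9])]
t 2.6 pos [ 502.2 -293.4  241.1] yaw 1.33 tilt [ 0.     -0.0014] F [ 0.08 -0.7  -0.82] M [ 0.019 -0.116  0.002] gap 80.2 q [-6.480e-01  2.680e-01  1.428e+00 -1.000e-03  1.445e+00 -6.710e-01]
```

View pics/zd.png

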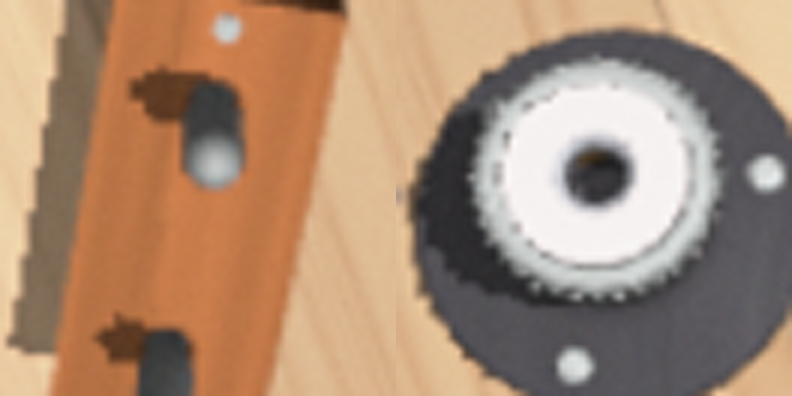

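```bash
python3 - <<'E'
from h import *
plan([504,-335,130],0,7,0.06)
E
```

```text
0.06 -0.0059 0.0001 0.0159 0.00 0.01 0.19; 0.06 -0.0059 0.0001 0.0159 0.00 0.01 0.19; 0.06 -0.0059 0.0002 0.0159 0.00 0.01 0.19; 0.06 -0.0059 0.0002 0.0159 0.00 0.01 0.19; 0.06 -0.0059 0.0002 0.0159 0.00 0.01 0.19; 0.06 -0.0059 0.0002 0.0159 0.00 0.01 0.19; 0.06 -0.0059 0.0002 0.0159 0.00 0.01 0.19
```

Call:
{"api": "send_rows", "payload": {"moves": "0.06 -0.006 0 0.016 0 0 0.2; 0.06 -0.006 0 0.016 0 0 0.2; 0.06 -0.006 0 0.016 0 0 0.2; 0.06 -0.006 0 0.016 0 0 0.2; 0.06 -0.006 0 0.016 0 0 0.2; 0.06 -0.006 0 0.016 0 0 0.2; 0.06 -0.006 0 0.016 0 0 0.1; 0.06 0 0 0 0 0 0; 0.06 0 0 0 0 0 0; 0.06 0 0 0 0 0 0"}}

```text
time: 3.85
tool_pos: [501.0, -339.5, 119.5]
tcp_rot: [-0.001, 0.709, 0.706, -0.001]
contact_force: [0.1, 0.3, 0.3]
finger_gap: 0.64
```

```bash
python3 - <<'E'
from h import *
st()
p=capture("wrist"); cv2.imwrite("pics/w3.png",p["color"])
for z in (72,43): print(proj("wrist",(504.4,-335,z),p))
s=st()
for dz in (0,-19): print("tcp",proj("wrist",np.array(s["tool_pos"])+[0,0,-dz],p))
E
```

```text
t 3.85 pos [ 501.  -339.5  119.5] yaw -0.23 tilt [-0.0022  0.0001] F [0.12 0.35 0.26] M [ 0.004 -0.116  0.007] gap 60.1 q [-7.100e-01  3.790e-01  1.571e+00 -1.000e-03  1.194e+00 -7.050e-01]
[321.62391862 207.36941665]
[321.20328241 196.16469707]
t 3.9 pos [ 501.1 -339.6  119.7] yaw -0.23 tilt [-0.0019 -0.0001] F [ 0.5  -0.03 -0.58] M [-0.027 -0.017 -0.035] gap 59.9 q [-7.100e-01  3.790e-01  1.570e+00 -1.000e-03  1.194e+00 -7.050e-01]
tcp [317.40482229 239.11908124]
tcp [317.3881205  253.05189465]
```

View pics/w3.png

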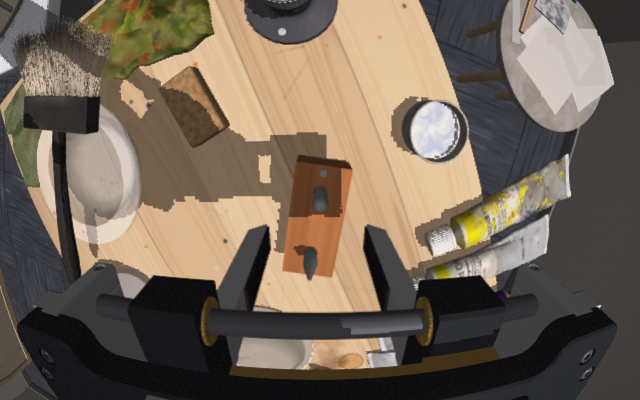

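```bash
python3 - <<'E'
from h import *
w=cv2.imread("pics/w3.png")
cv2.imwrite("pics/ze.png",cv2.resize(w[150:290,220:420],(800,560),interpolation=cv2.INTER_CUBIC))
plan([504.2,-335,75],0,5,0.06)
E
```

```text
0.06 0.0009 0.0006 0.0089 -0.02 0.00 -0.05; 0.06 0.0009 0.0006 0.0089 -0.02 0.00 -0.05; 0.06 0.0009 0.0006 0.0089 -0.02 0.00 -0.05; 0.06 0.0009 0.0006 0.0089 -0.02 0.00 -0.05; 0.06 0.0009 0.0006 0.0089 -0.02 0.00 -0.05
```

View pics/ze.png

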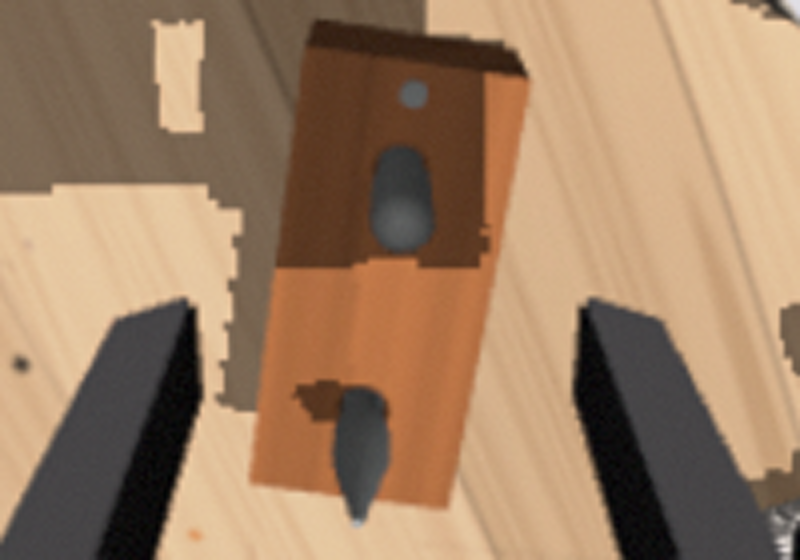

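Call:
{"api": "send_rows", "payload": {"moves": "0.05 0.002 0.001 0.008 0 0 0; 0.05 0.002 0.001 0.008 0 0 0; 0.05 0.001 0.0005 0.008 0 0 -0.2; 0.05 0 0 0.008 0 0 0; 0.05 0 0 0.008 0 0 0; 0.05 0 0 0.006 0 0 0; 0.05 0 0 0.004 0 0 0; 0.05 0 0 0.002 0 0 0; 0.05 0 0 0 0 0 0; 0.05 0 0 0 0 0 0"}}

```text
time: 5.15
tool_pos: [504.2, -334.2, 64.7]
tcp_rot: [-0.0, 0.707, 0.707, -0.001]
contact_force: [0.0, 0.6, 0.2]
finger_gap: 0.532
```

```bash
python3 - <<'E'
from h import *
s=st()
p=capture("wrist"); cv2.imwrite("pics/ze2.png",cv2.resize(p["color"][150:290,220:420],(800,560),interpolation=cv2.INTER_CUBIC))
print(((proj("wrist",(503.5,-334.3,72),p)-[220,150]+.5)*4-.5))
print(((proj("wrist",s["tool_pos"],p)-[220,150]+.5)*4-.5))
E
```

```text
t 5.15 pos [ 504.2 -334.2   64.7] yaw 0.02 tilt [-0.0009 -0.0009] F [0.04 0.64 0.22] M [-0.047 -0.096 -0.024] gap 50.0 q [-6.990e-01  4.270e-01  1.645e+00 -1.000e-03  1.070e+00 -6.990e-01]
[386.3142781  378.25468126]
[390.52746405 357.22212952]
```

View pics/ze2.png

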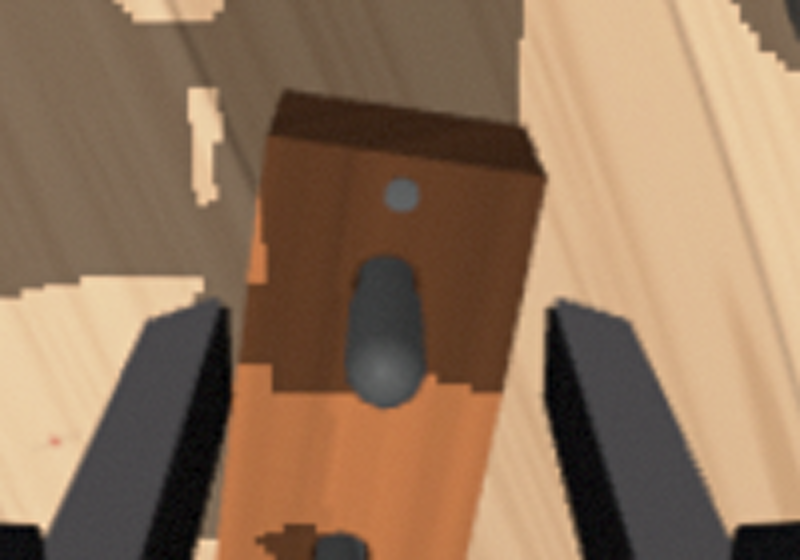

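Call:
{"api": "send_rows", "payload": {"moves": "0.05 0 -0.0007 0.005 0 0 0; 0.05 0 0 0.005 0 0 0; 0.05 0 0 0.005 0 0 0; 0.05 0 0 0.003 0 0 0; 0.05 0 0 0 0 0 0; 0.03 0 0 0 0 0 0; 0.02 0 0 0 0 0 0; 0.01 0 0 0 0 0 0; 0.005 0 0 0 0 0 0; 0.005 0 0 0 0 0 0"}}

```text
time: 6.45
tool_pos: [503.6, -334.4, 45.9]
tcp_rot: [0.0, 0.707, 0.707, -0.001]
contact_force: [0.9, -0.7, 0.1]
finger_gap: 0.132
```

```bash
python3 - <<'E'
from h import *
s=st()
E
```

```text
t 6.45 pos [ 503.6 -334.4   45.9] yaw 0.02 tilt [-0.0002 -0.0015] F [ 0.88 -0.73  0.09] M [ 0.004 -0.071 -0.015] gap 12.4 q [-7.000e-01  4.450e-01  1.669e+00 -1.000e-03  1.028e+00 -7.000e-01]
```

Call:
{"api": "send_rows", "payload": {"moves": "0 0 0 0 0 0 0; 0 0 0 -0.004 0 0 0; 0 0 0 -0.008 0 0 0; 0 0 0 -0.01 0 0 0; 0 0 0 -0.012 0 0 0; 0 0 0 -0.014 0 0 0; 0 0 0 -0.014 0 0 0; 0 0 0 -0.014 0 0 0; 0 0 0 -0.008 0 0 0; 0 0 0 -0.003 0 0 0"}}

```text
time: 7.7
tool_pos: [504.1, -334.6, 140.4]
tcp_rot: [0.002, 0.707, 0.707, -0.0]
contact_force: [-0.2, -0.2, -0.9]
finger_gap: 0.129
```

```bash
python3 - <<'E'
from h import *
s=st()
p=capture("wrist"); cv2.imwrite("pics/w4.png",p["color"])
plan([477,-155,138],0,10,0)
E
```

```text
t 7.7 pos [ 504.1 -334.6  140.4] yaw 0.02 tilt [ 0.0017 -0.0031] F [-0.21 -0.15 -0.87] M [-0.065 -0.131 -0.036] gap 12.1 q [-7.000e-01  3.600e-01  1.545e+00 -1.000e-03  1.233e+00 -7.000e-01]
0 0.0180 -0.0027 0.0002 0.01 0.02 0.00; 0 0.0180 -0.0027 0.0002 0.01 0.02 0.00; 0 0.0180 -0.0027 0.0002 0.01 0.02 0.00; 0 0.0180 -0.0027 0.0002 0.01 0.02 0.00; 0 0.0180 -0.0027 0.0002 0.01 0.02 0.00; 0 0.0180 -0.0027 0.0002 0.01 0.02 0.00; 0 0.0180 -0.0027 0.0002 0.01 0.02 0.00; 0 0.0180 -0.0027 0.0002 0.01 0.02 0.00; 0 0.0180 -0.0027 0.0002 0.01 0.02 0.00; 0 0.0180 -0.0027 0.0003 0.01 0.02 0.00
```

View pics/w4.png

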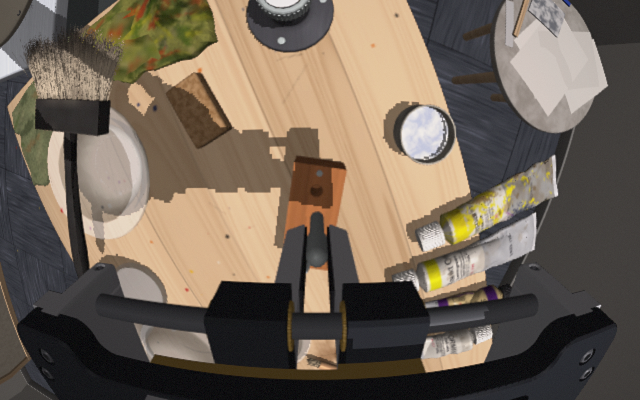

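Call:
{"api": "send_rows", "payload": {"moves": "0 0.010 -0.0015 0 0 0 0; 0 0.020 -0.003 0 0 0 0; 0 0.024 -0.0035 0 0 0 0; 0 0.024 -0.0035 0 0 0 0; 0 0.024 -0.0035 0 0 0 0; 0 0.024 -0.0035 0 0 0 0; 0 0.020 -0.003 0 0 0 0; 0 0.014 -0.002 0 0 0 0; 0 0.006 -0.001 0 0 0 0; 0 0 0 0 0 0 0"}}

```text
time: 9.0
tool_pos: [475.8, -153.4, 139.1]
tcp_rot: [-0.0, 0.706, 0.708, -0.0]
contact_force: [0.6, -0.5, -0.3]
finger_gap: 0.131
```

```bash
python3 - <<'E'
from h import *
s=st()
ps={}
for c in ("wrist","scene","top"):
    p=capture(c); cv2.imwrite(f"pics/{c}5.png",p["color"]); ps[c]=p
    P=s["tool_pos"]
    print(c,"bore",proj(c,(476.9,-155,74.5),p),"bit end expected",proj(c,[P[0],P[1],P[2]-39.9],p),"top",proj(c,[P[0],P[1],P[2]+30],p))
ims=[]
for c,(u,v) in {"wrist":(315,200),"scene":(283,235)}.items():
    ims.append(cv2.resize(ps[c]["color"][v-50:v+50,u-50:u+50],(400,400),interpolation=cv2.INTER_CUBIC))
cv2.imwrite("pics/zf.png",np.hstack(ims))
E
```

```text
t 9.0 pos [ 475.8 -153.4  139.1] yaw 0.2 tilt [-0.0004  0.    ] F [ 0.59 -0.54 -0.31] M [-0.015 -0.078  0.002] gap 12.3 q [-0.451  0.213  1.767 -0.     1.162 -0.454]
wrist bore [318.42816022 207.44736514] bit end expected [317.18340692 216.37376654] top [317.26108347 262.13434018]
scene bore [283.3417065  250.93604048] bit end expected [282.66177553 243.56629822] top [280.1227504  217.76789221]
top bore [264.65246212 209.46351419] bit end expected [261.91542346 208.90348796] top [256.14430574 205.19907092]
```

View pics/zf.png

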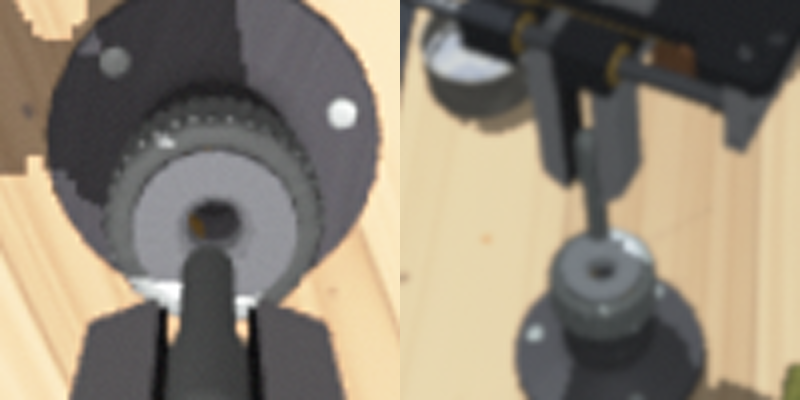

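View pics/wrist5.png

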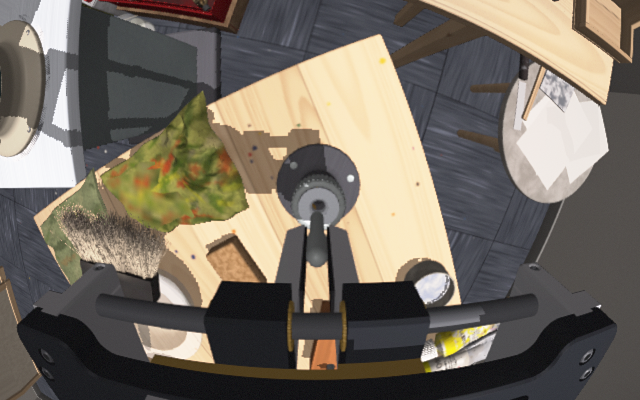

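Call:
{"api": "send_rows", "payload": {"moves": "0 -0.0014 0.001 0.003 0 0 0; 0 0 0 0.005 0 0 0.1; 0 0 0 0.005 0 0 0; 0 0 0 0.003 0 0 0; 0 0 0 0.001 0 0 0; 0 0 0 0 0 0 0; 0 0 0 0 0 0 0; 0 0 0 0 0 0 0; 0 0 0 0 0 0 0; 0 0 0 0 0 0 0"}}

```text
time: 10.4
tool_pos: [477.3, -157.1, 120.5]
tcp_rot: [-0.0, 0.708, 0.707, -0.0]
contact_force: [0.2, -0.5, -0.3]
finger_gap: 0.132
```

```bash
cat > look.py <<'E'
from h import *
import sys
s=st(); k=sys.argv[1]
ps={}
P=s["tool_pos"]; ims=[]
for c in ("wrist","scene"):
    p=capture(c); ps[c]=p
    b=proj(c,(476.9,-155,74.5),p); e=proj(c,[P[0],P[1],P[2]-39.9],p); u,v=np.round(b).astype(int)
    f=lambda q:((q-[u-40,v-40]+.5)*5-.5).round(0)
    print(c,"zoom bore",f(b),"end",f(e))
    ims.append(cv2.resize(p["color"][v-40:v+40,u-40:u+40],(400,400),interpolation=cv2.INTER_CUBIC))
cv2.imwrite(f"pics/{k}.png",np.hstack(ims))
E
python3 look.py zg
```

```text
t 10.4 pos [ 477.3 -157.1  120.5] yaw -0.08 tilt [-0.0007 -0.0002] F [ 0.19 -0.45 -0.29] M [-0.006 -0.021 -0.031] gap 12.4 q [-4.560e-01  2.340e-01  1.790e+00 -1.000e-03  1.119e+00 -4.550e-01]
wrist zoom bore [200. 202.] end [203. 229.]
scene zoom bore [204. 202.] end [204. 186.]
```

View pics/zg.png

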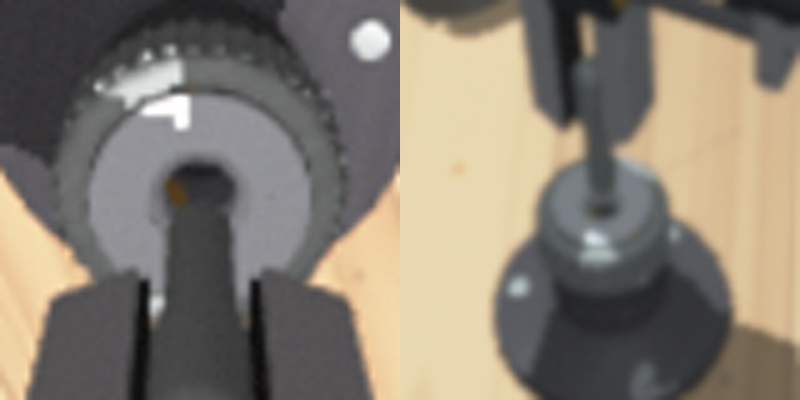

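Call:
{"api": "send_rows", "payload": {"moves": "0 0.0015 0.0002 0 0 0 0; 0 0 0 0 0 0 0; 0 0 0 0 0 0 0; 0 0 0 0 0 0 0; 0 0 0 0 0 0 0; 0 0 0 0 0 0 0; 0 0 0 0 0 0 0; 0 0 0 0 0 0 0; 0 0 0 0 0 0 0; 0 0 0 0 0 0 0"}}

```text
time: 11.75
tool_pos: [477.5, -155.5, 120.5]
tcp_rot: [-0.0, 0.708, 0.707, -0.0]
contact_force: [0.2, 0.2, -0.6]
finger_gap: 0.132
```

```bash
python3 look.py zh
```

```text
t 11.75 pos [ 477.5 -155.5  120.5] yaw -0.08 tilt [-0.0008 -0.0001] F [ 0.15  0.17 -0.56] M [ 0.001 -0.012  0.002] gap 12.4 q [-4.530e-01  2.330e-01  1.791e+00 -1.000e-03  1.118e+00 -4.510e-01]
wrist zoom bore [204. 201.] end [208. 219.]
scene zoom bore [204. 202.] end [202. 190.]
```

View pics/zh.png

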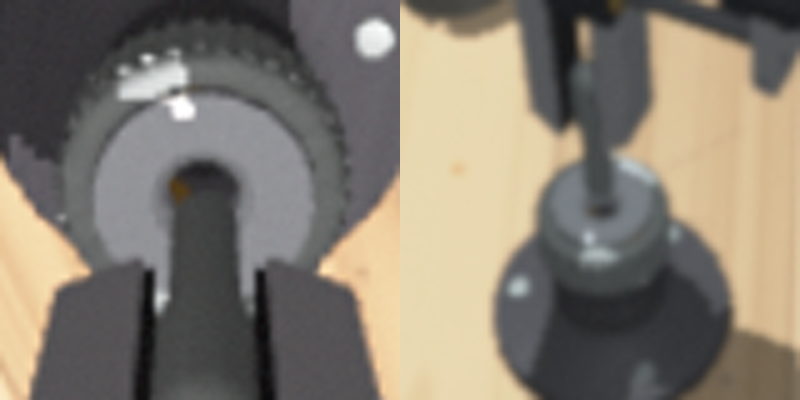

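Call:
{"api": "send_rows", "payload": {"moves": "0 0.0005 -0.0002 0.001 0 0 0; 0 0 0 0.002 0 0 0; 0 0 0 0.002 0 0 0; 0 0 0 0.002 0 0 0; 0 0 0 0.002 0 0 0; 0 0 0 0.002 0 0 0; 0 0 0 0.002 0 0 0; 0 0 0 0 0 0 0; 0 0 0 0 0 0 0; 0 0 0 0 0 0 0"}}

```text
time: 13.1
tool_pos: [477.2, -155.0, 106.4]
tcp_rot: [-0.0, 0.708, 0.707, -0.0]
contact_force: [-0.6, -0.0, -0.4]
finger_gap: 0.133
```

```bash
python3 look.py zi
```

```text
t 13.1 pos [ 477.2 -155.   106.4] yaw -0.09 tilt [-0.001 -0.   ] F [-0.56 -0.03 -0.37] M [-0.038 -0.08  -0.018] gap 12.5 q [-4.520e-01  2.470e-01  1.812e+00 -1.000e-03  1.084e+00 -4.510e-01]
wrist zoom bore [201. 204.] end [203. 184.]
scene zoom bore [204. 202.] end [204. 214.]
```

View pics/zi.png

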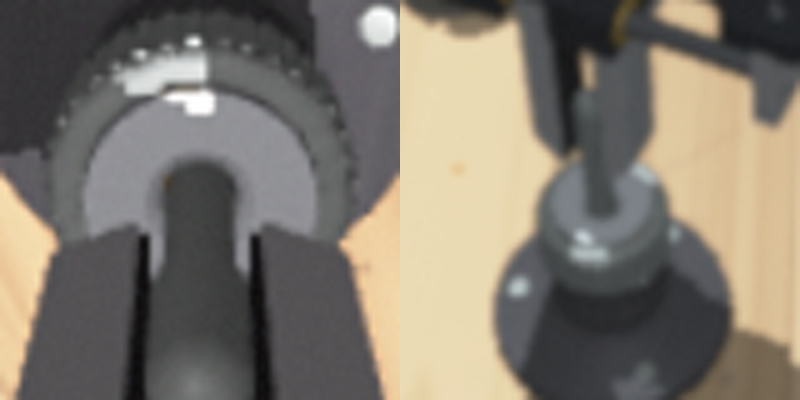

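Call:
{"api": "send_rows", "payload": {"moves": "0 0 0 0.0025 0 0 0; 0 0 0 0.003 0 0 0; 0 0 0 0.003 0 0 0; 0 0 0 0.003 0 0 0; 0 0 0 0.003 0 0 0; 0 0 0 0.003 0 0 0; 0 0 0 0.002 0 0 0; 0 0 0 0.001 0 0 0; 0 0 0 0 0 0 0; 0 0 0 0 0 0 0"}}

```text
time: 14.45
tool_pos: [477.2, -155.0, 84.3]
tcp_rot: [-0.0, 0.708, 0.707, -0.0]
contact_force: [0.2, 0.8, -0.7]
finger_gap: 0.129
```

```bash
python3 -c "
from h import *
st()"
```

```text
t 14.45 pos [ 477.2 -155.    84.3] yaw -0.09 tilt [-0.0012  0.0001] F [ 0.22  0.76 -0.75] M [-0.043 -0.019  0.005] gap 12.1 q [-4.520e-01  2.700e-01  1.843e+00 -1.000e-03  1.030e+00 -4.510e-01]
```

Call:
{"api": "send_rows", "payload": {"moves": "0 0 0 0.001 0 0 0; 0 0 0 0.001 0 0 0; 0 0 0 0.0005 0 0 0; 0 0 0 0.0004 0 0 0; 0 0 0 0.0003 0 0 0; 0 0 0 0 0 0 0; 0 0 0 0 0 0 0; 0 0 0 0 0 0 0; 0 0 0 0 0 0 0; 0 0 0 0 0 0 0"}}

```text
time: 15.7
tool_pos: [477.4, -155.0, 81.1]
tcp_rot: [-0.0, 0.708, 0.707, -0.0]
contact_force: [0.5, 0.7, -0.8]
finger_gap: 0.131
```

```bash
python3 -c "
from h import *
st()"
```

```text
t 15.7 pos [ 477.4 -155.    81.1] yaw -0.08 tilt [-0.0007 -0.0001] F [ 0.46  0.67 -0.85] M [-0.056 -0.08  -0.057] gap 12.3 q [-4.520e-01  2.730e-01  1.848e+00 -1.000e-03  1.021e+00 -4.510e-01]
```

Call:
{"api": "send_rows", "payload": {"moves": "0 0 0 0.0004 0 0 0; 0 0 0 0.0004 0 0 0; 0 0 0 0.0003 0 0 0; 0 0 0 0 0 0 0; 0 0 0 0 0 0 0; 0 0 0 0 0 0 0; 0 0 0 0 0 0 0; 0 0 0 0 0 0 0; 0 0 0 0 0 0 0; 0 0 0 0 0 0 0"}}

```text
time: 16.95
tool_pos: [477.4, -155.0, 80.0]
tcp_rot: [-0.0, 0.708, 0.707, -0.0]
contact_force: [0.0, 0.4, -0.8]
finger_gap: 0.13
```

```bash
python3 -c "
from h import *
st()"
```

```text
t 16.95 pos [ 477.4 -155.    80. ] yaw -0.08 tilt [-0.0007 -0.0002] F [ 0.01  0.43 -0.75] M [ 0.045 -0.058 -0.032] gap 12.2 q [-4.520e-01  2.750e-01  1.849e+00 -1.000e-03  1.018e+00 -4.510e-01]
```

Call:
{"api": "send_rows", "payload": {"moves": "0 0 0 0.0003 0 0 0; 0 0 0 0.0003 0 0 0; 0 0 0 0.0003 0 0 0; 0 0 0 0 0 0 0; 0 0 0 0 0 0 0; 0 0 0 0 0 0 0; 0 0 0 0 0 0 0; 0 0 0 0 0 0 0; 0 0 0 0 0 0 0; 0 0 0 0 0 0 0"}}

```text
time: 18.2
tool_pos: [477.4, -155.1, 79.7]
tcp_rot: [0.0, 0.708, 0.707, -0.0]
contact_force: [-0.6, -0.7, 1.3]
finger_gap: 0.133
```

```bash
python3 -c "
from h import *
st()"
```

```text
t 18.2 pos [ 477.4 -155.1   79.7] yaw -0.08 tilt [-0.0003 -0.0004] F [-0.6  -0.75  1.3 ] M [0.031 0.024 0.001] gap 12.5 q [-4.520e-01  2.750e-01  1.850e+00 -1.000e-03  1.017e+00 -4.510e-01]
```

Call:
{"api": "send_rows", "payload": {"moves": "0.015 0 0 0 0 0 0; 0.02 0 0 0 0 0 0; 0.03 0 0 0 0 0 0; 0.045 0 0 0 0 0 0; 0.06 0 0 0 0 0 0; 0.07 0 0 0 0 0 0; 0.07 0 0 0 0 0 0; 0.07 0 0 0 0 0 0; 0.07 0 0 0 0 0 0; 0.07 0 0 0 0 0 0"}}

```text
time: 19.45
tool_pos: [477.6, -155.1, 79.3]
tcp_rot: [0.0, 0.708, 0.707, -0.0]
contact_force: [-0.6, -0.1, -0.3]
finger_gap: 0.743
```

```bash
python3 - <<'E'
from h import *
s=st(); P=s["tool_pos"]
p=capture("wrist"); cv2.imwrite("pics/w6.png",cv2.resize(p["color"][130:290,210:430],(770,560),interpolation=cv2.INTER_CUBIC))
f=lambda q:((q-[210,130]+.5)*3.5-.5).round(0)
for X in [(477.2,-155,73),(477.2,-155,110),(454.2,-155,61),(500.2,-155,61),P]: print(f(proj("wrist",X,p)))
E
```

```text
t 19.45 pos [ 477.6 -155.1   79.3] yaw -0.08 tilt [-0.0001 -0.0004] F [-0.55 -0.1  -0.28] M [ 0.005 -0.091  0.012] gap 69.8 q [-4.520e-01  2.750e-01  1.850e+00 -1.000e-03  1.016e+00 -4.510e-01]
[374. 367.]
[374. 465.]
[259. 342.]
[490. 342.]
[377. 382.]
```

View pics/w6.png

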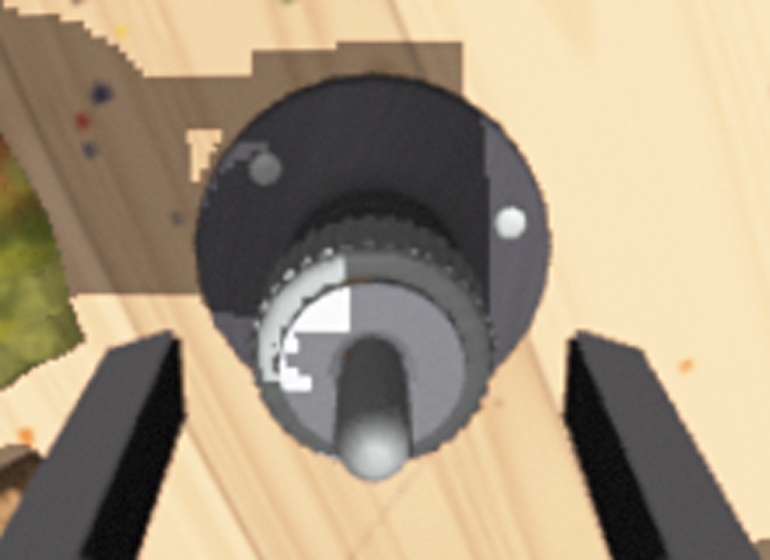

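Call:
{"api": "send_rows", "payload": {"moves": "0.07 0 -0.0003 0.004 0 0 0; 0.07 0 0 0.005 0 0 0; 0.07 0 0 0.005 0 0 0; 0.07 0 0 0.005 0 0 0; 0.07 0 0 0.005 0 0 0; 0.07 0 0 0.004 0 0 0; 0.07 0 0 0.002 0 0 0; 0.07 0 0 0.001 0 0 0; 0.07 0 0 0 0 0 0; 0.07 0 0 0 0 0 0"}}

```text
time: 20.75
tool_pos: [477.2, -155.1, 45.8]
tcp_rot: [-0.0, 0.708, 0.707, -0.0]
contact_force: [0.2, 0.3, -0.0]
finger_gap: 0.743
```

```bash
python3 -c "
from h import *
st()"
```

```text
t 20.75 pos [ 477.2 -155.1   45.8] yaw -0.08 tilt [-0.0006 -0.0002] F [ 0.25  0.29 -0.01] M [-0.062 -0.099  0.016] gap 69.8 q [-4.530e-01  3.150e-01  1.894e+00 -1.000e-03  9.330e-01 -4.510e-01]
```

Close on the nut.

Call:
{"api": "send_rows", "payload": {"moves": "0.06 0 0 0 0 0 0; 0.05 0 0 0 0 0 0; 0.04 0 0 0 0 0 0; 0.03 0 0 0 0 0 0; 0.02 0 0 0 0 0 0; 0 0 0 0 0 0 0; 0 0 0 0 0 0 0; 0 0 0 0 0 0 0; 0 0 0 0 0 0 0; 0 0 0 0 0 0 0"}}

```text
time: 22.0
tool_pos: [477.3, -155.2, 46.1]
tcp_rot: [0.0, 0.707, 0.707, -0.0]
contact_force: [0.2, 0.9, 0.3]
finger_gap: 0.447
```

```bash
python3 -c "
from h import *
st()"
```

```text
t 22.0 pos [ 477.3 -155.2   46.1] yaw -0.01 tilt [-0.0001 -0.0008] F [0.18 0.91 0.28] M [ 0.024 -0.074  0.128] gap 42.0 q [-4.530e-01  3.140e-01  1.894e+00 -1.000e-03  9.330e-01 -4.520e-01]
```

Call:
{"api": "send_rows", "payload": {"moves": "0 0 0 0 0 0 2; 0 0 0 0 0 0 3; 0 0 0 0 0 0 3; 0 0 0 0 0 0 3; 0 0 0 0 0 0 3; 0 0 0 0 0 0 2; 0 0 0 0 0 0 2; 0 0 0 0 0 0 2; 0 0 0 0 0 0 2; 0 0 0 0 0 0 2"}}

```text
time: 23.25
tool_pos: [477.4, -155.3, 46.1]
tcp_rot: [0.001, 0.845, 0.535, -0.001]
contact_force: [0.2, -0.3, 0.5]
finger_gap: 0.451
```

```bash
python3 - <<'E'
from h import *
s=st(); p=capture("wrist"); cv2.imwrite("pics/w7.png",cv2.resize(p["color"][130:290,210:430],(770,560),interpolation=cv2.INTER_CUBIC)); st()
E
```

```text
t 23.25 pos [ 477.4 -155.3   46.1] yaw -25.35 tilt [-0.0003 -0.0014] F [ 0.17 -0.29  0.5 ] M [ 0.061 -0.018  0.329] gap 42.4 q [-0.452  0.314  1.894 -0.002  0.933 -0.009]
t 23.3 pos [ 477.4 -155.3   46.1] yaw -25.4 tilt [-0.0004 -0.0013] F [ 0.04 -0.03  0.27] M [-0.061 -0.037  0.125] gap 42.1 q [-0.452  0.314  1.894 -0.002  0.933 -0.008]
```

View pics/w7.png

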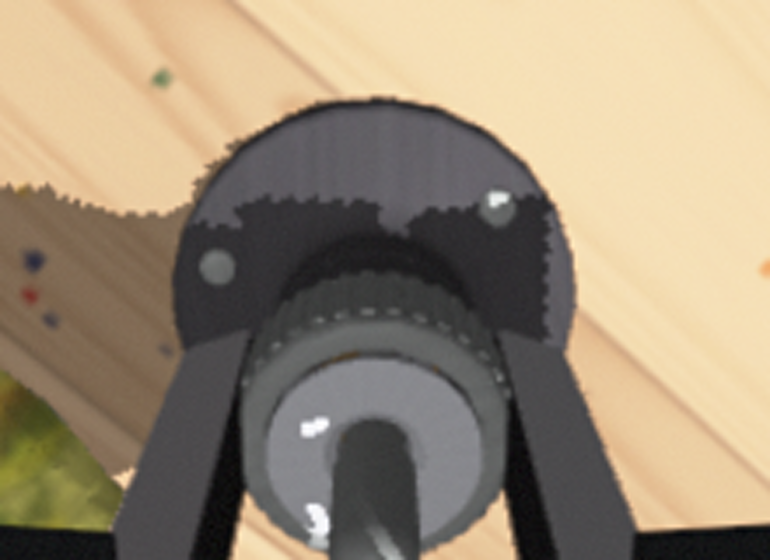

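Call:
{"api": "send_rows", "payload": {"moves": "0 0 0 0 0 0 3; 0 0 0 0 0 0 3; 0 0 0 0 0 0 3; 0 0 0 0 0 0 3; 0 0 0 0 0 0 3; 0 0 0 0 0 0 3; 0 0 0 0 0 0 2; 0 0 0 0 0 0 2; 0 0 0 0 0 0 2; 0 0 0 0 0 0 2"}}

```text
time: 24.55
tool_pos: [477.3, -155.3, 46.1]
tcp_rot: [0.001, 0.947, 0.32, -0.0]
contact_force: [-0.4, -0.4, 0.2]
finger_gap: 0.451
```

```bash
python3 -c "
from h import *
st()"
```

```text
t 24.55 pos [ 477.3 -155.3   46.1] yaw -52.61 tilt [-0.0004 -0.0013] F [-0.37 -0.35  0.22] M [0.022 0.035 0.32 ] gap 42.4 q [-0.452  0.314  1.894 -0.002  0.933  0.467]
```

Call:
{"api": "send_rows", "payload": {"moves": "0 0 0 0 0 0 3; 0 0 0 0 0 0 3; 0 0 0 0 0 0 3; 0 0 0 0 0 0 3; 0 0 0 0 0 0 2; 0 0 0 0 0 0 2; 0 0 0 0 0 0 2; 0 0 0 0 0 0 2; 0 0 0 0 0 0 2; 0 0 0 0 0 0 2"}}

```text
time: 25.8
tool_pos: [477.4, -155.3, 46.1]
tcp_rot: [0.001, 0.995, 0.104, -0.0]
contact_force: [0.0, -0.5, 0.0]
finger_gap: 0.449
```

```bash
python3 -c "
from h import *
st()"
```

```text
t 25.8 pos [ 477.4 -155.3   46.1] yaw -78.09 tilt [-0.0004 -0.0015] F [ 0.03 -0.51  0.01] M [ 0.155 -0.028  0.34 ] gap 42.2 q [-0.452  0.314  1.894 -0.002  0.933  0.912]
```

Call:
{"api": "send_rows", "payload": {"moves": "0 0 0 0 0 0 2; 0 0 0 0 0 0 2; 0 0 0 0 0 0 2; 0 0 0 0 0 0 2; 0 0 0 0 0 0 2; 0 0 0 0 0 0 2; 0 0 0 0 0 0 2; 0 0 0 0 0 0 2; 0 0 0 0 0 0 2; 0 0 0 0 0 0 2"}}

```text
time: 27.05
tool_pos: [477.4, -155.4, 46.1]
tcp_rot: [0.001, 0.997, -0.083, -0.0]
contact_force: [-0.1, 0.3, 0.0]
finger_gap: 0.447
```

```bash
python3 -c "
from h import *
st()"
```

```text
t 27.05 pos [ 477.4 -155.4   46.1] yaw -99.49 tilt [-0.0005 -0.0015] F [-0.07  0.34  0.05] M [ 0.138 -0.     0.451] gap 42.0 q [-0.452  0.314  1.894 -0.002  0.933  1.285]
```

Call:
{"api": "send_rows", "payload": {"moves": "0 0 0 0 0 0 0; 0 0 0 0 0 0 0; 0 0 0 0 0 0 0; 0 0 0 0 0 0 0; 0 0 0 0 0 0 0; 0 0 0 0 0 0 0; 0 0 0 0 0 0 1; 0 0 0 0 0 0 2; 0 0 0 0 0 0 2; 0 0 0 0 0 0 2"}}

```text
time: 28.3
tool_pos: [477.3, -155.4, 46.1]
tcp_rot: [0.001, 0.989, -0.148, -0.0]
contact_force: [0.3, 0.5, 0.6]
finger_gap: 0.444
```

```bash
python3 -c "
from h import *
st()"
```

```text
t 28.3 pos [ 477.3 -155.4   46.1] yaw -106.98 tilt [-0.0005 -0.0016] F [0.33 0.52 0.57] M [ 0.157 -0.015  0.502] gap 41.7 q [-0.452  0.314  1.894 -0.002  0.933  1.416]
```

Call:
{"api": "send_rows", "payload": {"moves": "0 0 0 0 0 0 0; 0 0 0 0 0 0 0; 0 0 0 0 0 0 0; 0 0 0 0 0 0 0; 0 0 0 0 0 0 0; 0 0 0 0 0 0 0; 0 0 0 0 0 0 0; 0 0 0 0 0 0 0; 0 0 0 0 0 0 1; 0 0 0 0 0 0 2"}}

```text
time: 29.55
tool_pos: [477.3, -155.4, 46.1]
tcp_rot: [0.001, 0.984, -0.175, -0.0]
contact_force: [-0.2, -0.9, -0.6]
finger_gap: 0.445
```

```bash
python3 -c "
from h import *
st()
capture('wrist');st()"
```

```text
t 29.55 pos [ 477.3 -155.4   46.1] yaw -110.2 tilt [-0.0004 -0.0016] F [-0.22 -0.91 -0.65] M [ 0.139 -0.041  0.427] gap 41.9 q [-0.452  0.314  1.894 -0.002  0.933  1.472]
t 29.6 pos [ 477.4 -155.4   46.1] yaw -110.27 tilt [-0.0004 -0.0015] F [-0.76  0.67  0.73] M [ 0.114 -0.044  0.337] gap 41.9 q [-0.452  0.314  1.894 -0.002  0.933  1.474]
```

Call:
{"api": "send_rows", "payload": {"moves": "0 0 0 0 0 0 -2; 0 0 0 0 0 0 -3; 0 0 0 0 0 0 -3; 0 0 0 0 0 0 -2; 0 0 0 0 0 0 0; 0 0 0 0 0 0 2; 0 0 0 0 0 0 2; 0 0 0 0 0 0 2; 0 0 0 0 0 0 2; 0 0 0 0 0 0 2"}}

```text
time: 30.85
tool_pos: [477.4, -155.4, 46.1]
tcp_rot: [0.001, 0.984, -0.179, -0.0]
contact_force: [-0.0, 0.4, 0.8]
finger_gap: 0.445
```

```bash
python3 -c "
from h import *
st()
"
```

```text
t 30.85 pos [ 477.4 -155.4   46.1] yaw -110.57 tilt [-0.0003 -0.0011] F [-0.03  0.36  0.77] M [ 0.135 -0.057  0.504] gap 41.8 q [-4.530e-01  3.140e-01  1.894e+00 -1.000e-03  9.330e-01  1.478e+00]
```

Call:
{"api": "send_rows", "payload": {"moves": "0 0 0 0 0 0 0; 0.05 0 0 0 0 0 0; 0.06 0 0 0 0 0 0; 0.07 0 0 0 0 0 0; 0.07 0 0 0 0 0 0; 0.07 0 0 0 0 0 0; 0.07 0 0 0 0 0 0; 0.07 0 0 -0.004 0 0 0; 0.07 0 0 -0.008 0 0 0; 0.07 0 0 -0.008 0 0 0"}}

```text
time: 32.1
tool_pos: [477.1, -155.1, 66.9]
tcp_rot: [-0.0, 0.984, -0.181, -0.0]
contact_force: [1.4, -0.5, -0.4]
finger_gap: 0.746
```

```bash
python3 -c "
from h import *
st()
"
```

```text
t 32.1 pos [ 477.1 -155.1   66.9] yaw -110.81 tilt [-0.0008  0.0002] F [ 1.39 -0.55 -0.36] M [ 0.075 -0.002 -0.07 ] gap 70.1 q [-0.453  0.289  1.867 -0.     0.986  1.481]
```

Call:
{"api": "send_rows", "payload": {"moves": "0.07 0 0 -0.01 0 0 0; 0.07 0 0 -0.012 0 0 0; 0.07 0 0 -0.012 0 0 0; 0.07 0 0 -0.012 0 0 0; 0.07 0 0 -0.012 0 0 0; 0.07 0 0 -0.012 0 0 0; 0.07 0 0 -0.012 0 0 0; 0.07 0 0 -0.008 0 0 0; 0.07 0 0 -0.004 0 0 0; 0.07 0 0 0 0 0 0"}}

```text
time: 33.35
tool_pos: [477.9, -155.4, 169.4]
tcp_rot: [0.0, 0.984, -0.181, 0.001]
contact_force: [-0.1, 0.5, -0.6]
finger_gap: 0.746
```

```bash
python3 - <<'E'
from h import *
st()
ims=[]
for c in ("wrist","scene"):
    p=capture(c); cv2.imwrite(f"pics/{c}9.png",p["color"])
    u,v=np.round(proj(c,(477.2,-155,90),p)).astype(int)
    f=lambda q:((q-[u-50,v-50]+.5)*4-.5).round(0)
    print(c,"top",f(proj(c,(477.2,-155,107),p)),"mouth",f(proj(c,(477.2,-155,75),p)))
    ims.append(cv2.resize(p["color"][v-50:v+50,u-50:u+50],(400,400),interpolation=cv2.INTER_CUBIC))
cv2.imwrite("pics/zz.png",np.hstack(ims)); st()
E
```

```text
t 33.35 pos [ 477.9 -155.4  169.4] yaw -110.81 tilt [ 0.0025 -0.0014] F [-0.13  0.47 -0.56] M [ 0.108  0.041 -0.036] gap 70.2 q [-0.453  0.19   1.716 -0.     1.233  1.481]
wrist top [201. 225.] mouth [200. 180.]
scene top [198. 177.] mouth [202. 220.]
t 33.45 pos [ 477.6 -155.3  169. ] yaw -110.81 tilt [ 0.0017 -0.001 ] F [ 0.14  0.26 -0.05] M [ 0.113 -0.006  0.011] gap 69.8 q [-0.453  0.19   1.717 -0.     1.233  1.481]
```

View pics/zz.png

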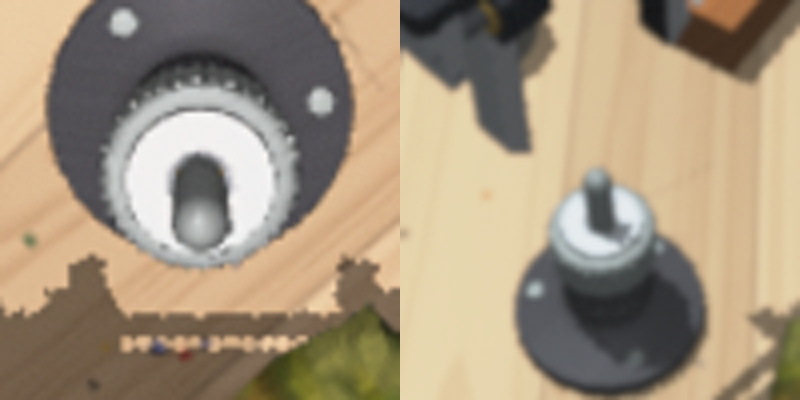

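View pics/scene9.png

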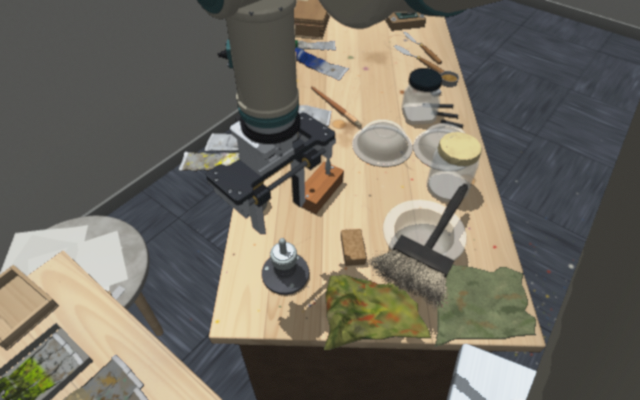

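```bash
python3 -c "
from h import *
print(r.hand_in())"
```

```text
the job is handed in; nothing more can be done
None
```

The burnisher is in the collet with its shank on the bottom of the bore. The nut is turned clockwise until the jaws grip, and I handed the job in at about 33.5 s of the 72 s allowed. The hand-in gives no verdict.

- **Seating:** the bit met the bore floor at a TCP height of 79.7 mm, against 79.9 mm expected, with only 1 to 2 N of contact. I then let go before gripping the nut.
- **Tightening:** free turning read about 0.33 Nm, and the nut ended about 110° clockwise of where I gripped it. The last steady reading was 0.50 Nm, so about 0.17 to 0.18 above free, which I estimate as 25 to 30 N a jaw.
- **Disagreement:** one reading after a very short turn gave only 0.43 Nm. Torque noise is about 0.03 Nm, so I backed off roughly 10° and turned up again to get the steady 0.50.
- **Unexplained:** the fingers closed on the nut at a reading of 42 mm, although the nut is given as 46 mm. The torque still rose as expected and the sideways force stayed near zero.
- **Last pictures:** the bit stands upright on the nut's axis, with its top where I predicted. The gripper was open and about 60 mm clear above it. The cork block looked unmoved; the arm hid the tin and the scriber in that view, so I did not check those two at the end.

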